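# Hold a gel cassette up to the backlit inspection camera

## Task

Check the tall gel cassette for cracks in the inspection stand: first turn the stand's selector knob until it clicks in at the backlight mark (the solid white square) and let go of it, then lift the tall cassette out of the drying rack and hold it in the air half-way between the camera's ring light and the light panel, upright, centred on the lens axis and with its flat face square to the lens. Do not touch the stand with the cassette, and leave the two short cassettes in their slots and the well plate where it is. Finish with the gripper still holding the cassette there, steady; do not put it down or let go.

Things in the scene. Friction and masses are not known exactly. Their poses are not given: they have to be found in the camera images.
- focus (a point): Empty point in mid-air in the inspection stand where the cassette's centre shall be held: on the lens axis, 135 mm above the bench, half-way between ring light and light panel. Axes: y is the lens axis, +y to the lens (front of the ring light at +85 mm), -y to the light panel (its face at -85 mm); z up; x points away from the console with the knob.
- selector_grip (a point): Middle of the bar grip of the selector knob, on its upright axis, 54 mm above the bench, 150 mm from focus along focus's -x. Bar 46 mm long, 11 wide, 20 high (42 to 62 mm above the bench) on a round skirt of 48 mm diameter (top 42 mm). The axes turn with the knob: x along the bar to the end with the white pointer line, z up.
- selector (a joint): Turn of the knob in rad, growing clockwise seen from above. Clicks in at -0.70 = off (open circle, lens side), 0 = ring light (small sun, pointer along focus's +x) and +0.70 = backlight (solid white square, panel side); end stops at -0.76 and +0.76. Starts at off or ring light. A click takes about 0.06 N m; let go, it snaps into the nearest position.
- rack_center (a point): Middle of the floor of the white drying rack (fixed, 150 x 124 mm, walls up to 48 mm above the bench), 10 mm above the bench. Three slots 45 mm apart along its x, each running along its y; the cassettes stand upright on the floor with about 1 mm play and come out straight upwards.
- tall_cassette_center (a point): Centre (half-way up) of the tall gel cassette, the one to present: clear window in a grey frame, 100 mm wide (its y), 100 high (z), 10 thick (x, normal to its faces, which are alike), 0.07 to 0.14 kg, in any of the three slots. Grip its top bar (uppermost 14 mm) across the thickness; it stands 30 mm higher than its neighbours.
- short_cassette_a_center (a point): Centre (half-way up) of one of the two short cassettes in the rack: like the tall one, but 70 mm high. To be left alone.
- short_cassette_b_center (a point): Centre of the other short cassette, 70 mm high. To be left alone.
- tall_cassette: The tall gel cassette again; this point is the centre of its underside.
- stand: Fixed inspection stand; point on the bench 60 mm from focus along its -x, same axes. Grey base 115 x 350 mm, top 28 mm above the bench, camera with 62 mm round ring light at one end (top 166 mm), upright white panel 118 mm square at the other (top 194 mm), console 130 mm wide towards the robot (top 37 mm).
- drying_rack: The drying rack; centre of its underside.
- well_plate: White 96-well plate, 86 x 128 x 30 mm, lying on the bench between rack and stand; centre of its underside. To be left alone.
Mind the look-alikes: they are no part of the job. What is shaped like the drying_rack but red is not meant.

How it is judged:
On the way, in this order (a step that is already met when the one before it is completed fails the run):
1. the selector has clicked in at the backlight mark and is let go, with the cassette still in the rack (value of joint selector above 0.58 rad and contact force between the fingers and stand below 0.05 N and height (world z) of tall_cassette below 0.02 m), for 0.2 s.
2. the tall cassette is held clear above the rack's walls (height (world z) of tall_cassette above 0.05 m and contact force between tall_cassette and drying_rack below 0.05 N and contact force between the fingers and tall_cassette above 0.5 N), for 0.1 s.
At the end, for the whole second after the job is handed in: Selector over 0.58 rad. Tall cassette carried by the fingers alone, stand untouched: centre within 15 mm of focus across and in height, 20 mm along the lens axis; upright within 0.12, face square to the lens within 0.14 rad, steady. Short cassettes within 10 mm, well plate 20 mm (value of joint selector above 0.58 rad and x of tall_cassette_center in the frame of focus between -0.015 and 0.015 m and y of tall_cassette_center in the frame of focus between -0.02 and 0.02 m and z of tall_cassette_center in the frame of focus between -0.015 and 0.015 m and angle between tall_cassette_center's own z axis and vertical below 0.12 rad and angle between the x axis of tall_cassette_center and the y axis of focus, either way round below 0.14 rad and linear speed of tall_cassette below 0.02 m/s and contact force between the fingers and tall_cassette above 0.5 N and contact force between each of tall_cassette, the arm, the fingers and stand below 0.05 N and distance of each of short_cassette_a_center, short_cassette_b_center from where it was at the start of the episode below 0.01 m and distance of well_plate from where it was at the start of the episode below 0.02 m); the arm keeps its last pose, push and grip.
It fails at once if the cassette touches the stand (contact force between tall_cassette and stand above 0.5 N).
It fails at once if a short cassette is knocked or pulled from its place (distance of any of short_cassette_a_center, short_cassette_b_center from where it was at the start of the episode above 0.02 m).
It fails at once if the well plate is pushed away (distance of well_plate from where it was at the start of the episode above 0.03 m).
It also fails if it takes over 56 s, if anything falls off the work surface, if the arm or the gripper's body presses on something with over 40 N, if the wrist force passes 120 N, or if a joint passes its speed limit or range.

## Robot

A 6-joint arm with a two-finger parallel gripper is mounted at the origin on a cart in front of the work surface, level with it; the furniture and walls round the work are solid. World frame = base frame: x ahead of the robot, y to its left, z up, the work surface at z = 0. Lengths are in m, angles in rad, forces in N, time in s.
With the tool pointing down it reaches from about 0.4 to 0.825 m from the base axis. Payload 7 kg.
Tool frame: the origin (TCP) lies at the very end of the fingers, on their centre line; the grasp point (between the pads) lies 19 mm behind it; z points along the fingers, y is the direction in which the jaws open and shut (so a half turn about z gives the same grasp; the last joint's range is limited). The gripper opens to 88 mm and grips with 3 to 60 N. Pads are 19 mm wide; open, the fingers measure 130 mm over their backs; the gripper's body (78 mm by 193 mm) begins 47 mm behind the grasp point.
Start: joints at [-0.922, 0.359, 0.012, 0, -1.224, -0.288], TCP at [0.238, -0.632, 0.227] pointing down, gripper open.
Joint ranges: [-3.07, 3.07], [-1.43, 2.12], [-1.02, 1.25], [-3.03, 1.67], [-3.05, -0], [-3.03, 3.03]. Speed limits (rad/s): [2.39, 2.39, 3.01, 3.14, 3.14, 3.14].

## Interface

Orientations are given as [roll, pitch, yaw] about the fixed x, y, z axes, in that order (R = Rz(yaw) Ry(pitch) Rx(roll)).
In Python, from station import arm, eyes, job, outline_of gives the robot as it stands.
- The arm moves only by the tool apply_moves, never from a script. Its argument "moves" is a list of rows, each a list of 5 numbers: the opening, from -1 (shut) to 1 (fully open), then the shift along the tool's x, y, z in m, then the turn about the tool's z in rad. A call has 1 to 12 rows; each row shifts and turns the commanded pose from where the row before left it, along the tool's axes as they then stand; what a row does not reach is not made up. A row lasts 1/12 s, in which the tool goes at most 41.7 mm and 7.16 degrees, less where a joint would pass 70% of its speed; a pose out of reach is approached as far as the arm can. A call with a gripper value outside its range is refused whole. The fingers move at their own pace and stop on an object; "newtons" is the grip in N (left out, the last holds). Time passes only in rows, so rows that do not move let the fingers close. It gives the time, the measured TCP pose, the force and the opening at its end, in the units of the state.
- arm.get_state(): the state, without advancing time (a new reading comes with each control period).
- eyes.grab_frame(name): name is "scene" or "side" or "wrist"; returns a dict with "color" (400x640x3 uint8, red, green, blue), "z_map" (400x640 float32, m along the optical axis (not along the pixel's ray), 0 where there is no reading), "camera_matrix" (3x3 intrinsics, pixels), "k1" (the pictures are not rectified: a ray, as slopes to the right and down, at radius r is drawn at 1 + k1 r^2 times it, then the intrinsics apply), "extrinsics" (4x4, takes a point from camera to world coordinates). Camera axes: x right, y up, looking along -z (the intrinsics and any distortion apply to the point x, -y, -z); pixel columns grow to the right and rows downward; lengths in m; the calibration is good to about 2 mm. A picture is of the moment at which its call begins.
- job.job_done(): hands the job in, once; it reports no verdict.
Trained networks look in a picture, given as the dict that the camera call returned (one of the last four; its "shot" number tells which), for a name from the list of things; names that differ only in an ending like _2 or _b are one class to them, and where a whole thing is asked for, a point or a joint stands for the part that bears it (a point fixed in the world has none). Each returns a list of dicts, best first, with "score" (0 to 1); they miss things now and then, are a little off and sometimes report something else, mostly with a low value. They report only what shows in the picture. A call takes as long as a camera call. They do not tell look-alikes from the thing itself.
- outline_of(label, picture): "region" (400x640 bool, what is visible of it) and "extent" ([left, top, right, bottom] in pixels, round what is visible of it).
The state is a dict: "t": time; "q": joint angles; "qd": joint speeds; "joint_efforts": joint torques, N m; "eef_pos": TCP position; "ee_rot": TCP orientation; "force": force on the tool from outside, world axes, zero at the start; "moment": the same for the moment, N m; "width": finger opening in m.
Only numpy, scipy, OpenCV 4.12 (cv2) and the standard library are available. Lean on these libraries where they do the work, as an engineer would, in place of code of your own. Each camera call takes 0.05 s, during which the arm holds its last target.

## Working session

There is one attempt and no reset: what is moved stays moved. The work goes in short steps, Python scripts to look and compute and a tool call to move; the robot and the scene stay as the last step left them, time stands still between calls to the robot, and variables do not carry over. Pictures are saved under pics/ and viewed, and the job is handed in when it is done.

Besides the shell and the picture viewer there is one more tool, called after "Emit:" as name([rows], argument=value, ...), one row to a line, values as JSON. apply_moves: Moves the arm, as the interface text tells. Its arguments: {"type":"object","properties":{"moves":{"type":"array","items":{"type":"array","items":{"type":"number"}}},"newtons":{"type":"number"}},"required":["moves"]}

```bash
mkdir -p pics; ls; cat > h.py <<'E'
import numpy as np, cv2
from station import arm, eyes, job, outline_of
def save(f,name): cv2.imwrite('pics/'+name+'.png', cv2.cvtColor(f['color'],cv2.COLOR_RGB2BGR))
def world(f):
    K=np.array(f['camera_matrix']);T=np.array(f['extrinsics']);k1=f['k1']
    v,u=np.mgrid[0:400,0:640]
    xd=(u-K[0,2])/K[0,0]; yd=(v-K[1,2])/K[1,1]
    x,y=xd.copy(),yd.copy()
    for _ in range(20):
        s=1+k1*(x*x+y*y); x=xd/s; y=yd/s
    z=f['z_map']
    P=np.stack([x*z,-y*z,-z],-1)
    W=P@T[:3,:3].T+T[:3,3]
    W[z<=0]=np.nan
    return W
def proj(f,p):
    K=np.array(f['camera_matrix']);T=np.array(f['extrinsics'])
    c=(np.asarray(p)-T[:3,3])@T[:3,:3]
    x,y=c[...,0]/-c[...,2],-c[...,1]/-c[...,2]
    s=1+f['k1']*(x*x+y*y)
    return np.stack([K[0,0]*x*s+K[0,2],K[1,1]*y*s+K[1,2]],-1)
E
python3 - <<'E'
from h import *
print(arm.get_state())
for n in ['scene','side','wrist']:
    f=eyes.grab_frame(n); save(f,n+'0'); np.savez('pics/'+n+'0.npz',**{k:v for k,v in f.items()})
    print(n,np.array(f['extrinsics'])[:3].round(3).tolist(),f['k1'])
    for l in ['stand','selector_grip','drying_rack','tall_cassette','short_cassette_a_center','well_plate']:
        for d in outline_of(l,f): print(l,round(d['score'],2),d['extent'],d['region'].sum())
E
```

```text
pics
{'t': 0.0, 'q': array([-9.21921856e-01,  3.59368018e-01,  1.10600265e-02, -3.45806174e-04,
       -1.22412405e+00, -2.88086253e-01]), 'qd': array([-0.00175866,  0.00035431,  0.00118616, -0.000344  ,  0.0001308 ,
        0.00032314]), 'joint_efforts': array([ 9.81593876e-04, -5.82720029e+01,  2.93059373e+01,  6.99721813e+00,
        6.92273868e-03, -1.37515135e-04]), 'eef_pos': array([ 0.23806858, -0.63109039,  0.2256362 ]), 'ee_rot': array([ 3.13993198e+00, -1.53094637e-04, -2.78092207e+00]), 'force': array([-0.33693964, -0.01004348, -0.44675589]), 'moment': array([-0.00195752, -0.04331809,  0.01465757]), 'width': 0.08776425964630799}
scene [[0.766, -0.546, 0.339, 1.097], [0.643, 0.65, -0.406, -0.472], [0.001, 0.529, 0.849, 1.611]] -0.05608868076377968
stand 0.62 [205.9, 268.3, 296.2, 364.9] 4946
selector_grip 0.39 [259.3, 224.9, 295.0, 257.0] 642
drying_rack 0.87 [296.1, 199.0, 349.1, 241.4] 616
drying_rack 0.78 [352.8, 111.5, 394.9, 146.9] 797
drying_rack 0.57 [307.2, 156.1, 352.4, 189.1] 900
tall_cassette 0.48 [305.5, 193.8, 326.8, 218.3] 260
tall_cassette 0.26 [303.5, 200.8,
[... 219 characters left out ...]
8, 0.841]] -0.10480959076490122
stand 0.73 [317.8, 123.1, 398.8, 188.8] 2826
stand 0.72 [293.4, 207.6, 345.4, 239.8] 737
selector_grip 0.47 [375.9, 165.1, 386.9, 170.8] 77
drying_rack 0.95 [294.6, 207.4, 345.2, 236.8] 683
drying_rack 0.8 [301.2, 240.6, 363.3, 286.9] 1746
drying_rack 0.7 [246.7, 307.7, 321.9, 368.0] 2877
tall_cassette 0.6 [324.6, 196.3, 338.5, 225.6] 322
short_cassette_a_center 0.65 [314.2, 203.8, 326.3, 224.6] 216
well_plate 0.68 [342.3, 191.8, 381.0, 210.4] 603
well_plate 0.42 [321.0, 119.8, 399.6, 187.3] 2916
wrist [[-0.353, -0.897, -0.267, 0.166], [0.936, -0.338, -0.1, -0.658], [-0.0, -0.285, 0.959, 0.385]] -0.031030312698914483
stand 0.43 [419.8, 383.9, 438.6, 392.2] 111
```

```bash
python3 - <<'E'
import cv2
a=cv2.imread('pics/scene0.png')[100:390,190:430]; cv2.imwrite('pics/sc_c.png',cv2.resize(a,None,fx=2.06,fy=2.06,interpolation=3)[:600])
a=cv2.imread('pics/side0.png')[100:300,270:430]; cv2.imwrite('pics/sd_c.png',cv2.resize(a,None,fx=3,fy=3,interpolation=3))
E
```

```text
(no output)
```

View pics/sc_c.png

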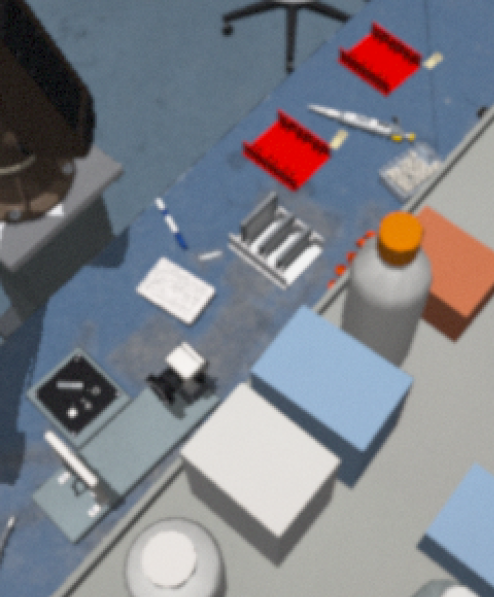

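View pics/sd_c.png

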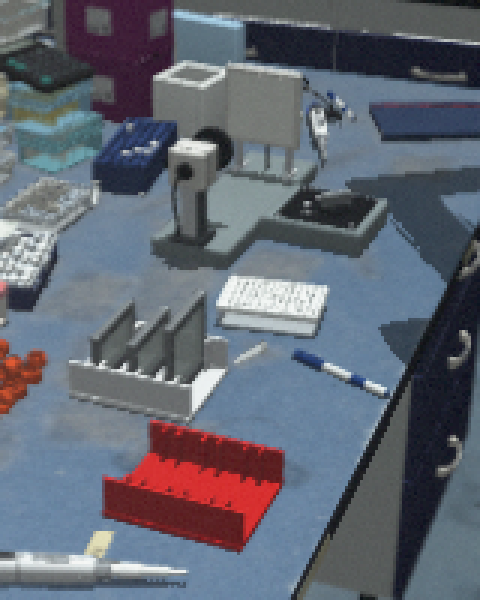

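View pics/wrist0.png

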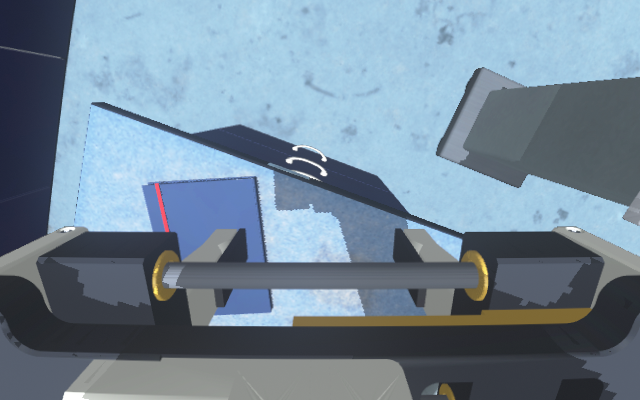

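View pics/scene0.png

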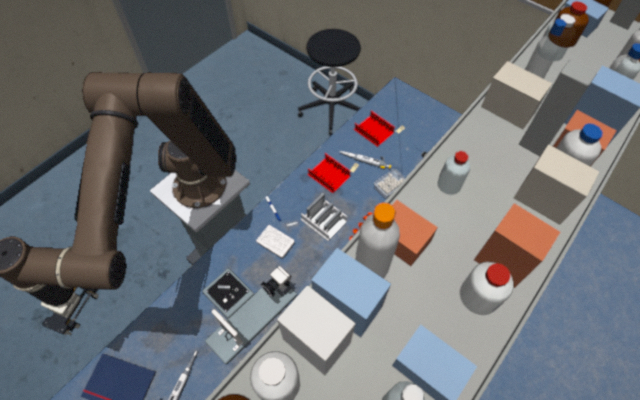

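The white rack (scene crop ~(275,240)) has the tall cassette in its end slot nearest the well plate. The stand lies at about (240,310) in the scene picture, with its console towards the robot. Next I measure positions from the depth maps.

```bash
python3 - <<'E'
from h import *
for n in ['scene','side']:
    d=np.load('pics/'+n+'0.npz'); f={k:d[k] for k in d.files}; f['k1']=float(f['k1'])
    W=world(f)
    np.set_printoptions(precision=3,suppress=True)
    # side crop coordinates -> full
    pts={'scene':dict(console=(200/2.06+190-5,480),),'side':{}}
    if n=='side':
        q={'console_knob':(330,202),'rackcenter':(155,370),'tall top':(190,310),'panel':(262,100),'cam':(190,150),'plate':(272,300),'base':(215,215)}
        for k,(u,v) in q.items():
            U,V=int(u/3+270),int(v/3+100); print(n,k,U,V,W[V,U])
    else:
        q={'console':(75,395),'rack':(275,240),'talltop':(258,215),'panel top':(70,455),'cam top':(185,360),'plate':(175,290),'shelf edge':(150,500), 'shelf edge2':(330,300),'whitebox':(260,460),'bluebox':(330,380)}
        for k,(u,v) in q.items():
            U,V=int(u/2.06+190),int(v/2.06+100); print(n,k,U,V,W[V,U])
    # height map of region
    X=W.reshape(-1,3); C=f['color'].reshape(-1,3)
    m=np.isfinite(X[:,0])&(X[:,0]>0.2)&(X[:,0]<1.2)&(X[:,1]>-0.9)&(X[:,1]<0.9)&(X[:,2]<0.6)&(X[:,2]>-0.05)
    S=600/1.8
    im=np.zeros((600,400,3),np.uint8)
    o=np.argsort(X[m][:,2])
    for p,c in zip(X[m][o],C[m][o]):
        r=int((0.9-p[1])*S); cc=int((p[0]-0.1)*S)
        if 0<=r<598 and 0<=cc<398: im[r:r+2,cc:cc+2]=c[::-1]
    cv2.imwrite('pics/top_'+n+'.png',im)
a=cv2.imread('pics/top_scene.png');b=cv2.imread('pics/top_side.png');cv2.imwrite('pics/top.png',np.hstack([a,b]))
E
```

```text
scene console 226 291 [ 0.459 -0.268  0.043]
scene rack 323 216 [0.532 0.204 0.053]
scene talltop 315 204 [0.489 0.205 0.099]
scene panel top 223 320 [ 0.585 -0.362  0.196]
scene cam top 279 274 [nan nan nan]
scene plate 274 240 [0.447 0.003 0.033]
scene shelf edge 262 342 [ 0.888 -0.392  0.805]
scene shelf edge2 350 245 [ 0.889 -0.138  0.804]
scene whitebox 316 323 [ 0.962 -0.327  0.919]
scene bluebox 350 284 [ 0.961 -0.239  0.911]
side console_knob 380 167 [ 0.452 -0.26   0.047]
side rackcenter 321 223 [0.525 0.209 0.019]
side tall top 333 203 [0.48  0.209 0.107]
side panel 357 133 [ 0.589 -0.356  0.148]
side cam 333 150 [ 0.602 -0.102  0.162]
side plate 360 200 [0.446 0.021 0.031]
side base 341 171 [ 0.604 -0.197  0.031]
```

View pics/top.png

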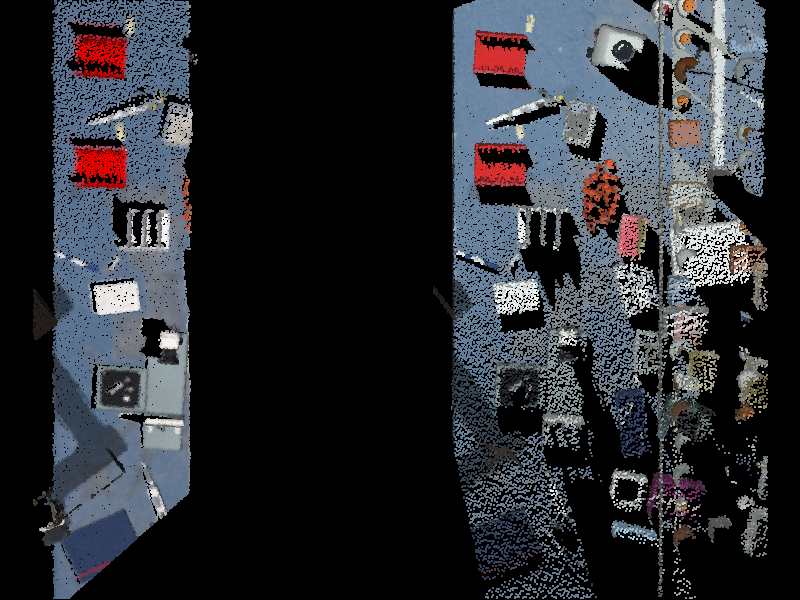

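Emit:
apply_moves([
  [1,0,0,-0.025,0.12],
  [1,0,0,-0.025,0.12],
  [1,0,0,-0.025,0.12],
  [1,-0.02,0.034,0,0],
  [1,-0.02,0.034,0,0],
  [1,-0.02,0.034,0,0],
  [1,-0.02,0.034,0,0],
  [1,-0.02,0.034,0,0],
  [1,-0.02,0.034,0,0],
  [1,-0.02,0.034,0,0],
  [1,-0.02,0.034,0,0],
  [1,-0.02,0.034,0,0],
])

```text
t: 2.05
eef_pos: [0.4186, -0.3236, 0.302]
ee_rot: [-3.141, 0.001, -3.141]
force: [1.6, -1.1, -0.4]
width: 0.0874
```

Emit:
apply_moves([
  [1,-0.02,0.034,0,0],
  [1,-0.02,0.034,0,0],
  [1,-0.01,0.034,0,0],
  [1,0,0,0,0],
  [1,0,0,0,0],
])

```text
t: 2.47
eef_pos: [0.4686, -0.2216, 0.3018]
ee_rot: [-3.142, 0.0, -3.137]
force: [-0.0, 0.4, 0.3]
width: 0.0877
```

```bash
python3 - <<'E'
from h import *
s=arm.get_state();print(s['t'],s['q'].round(3),s['eef_pos'].round(4),s['ee_rot'].round(4),s['force'])
f=eyes.grab_frame('wrist'); save(f,'wrist1'); np.savez('pics/wrist1.npz',**f)
for l in ['stand','selector_grip','selector','well_plate']:
        for d in outline_of(l,f): print(l,round(d['score'],2),d['extent'],d['region'].sum())
E
```

```text
2.4667 [-0.063  0.056 -0.205 -0.    -1.309 -1.503] [ 0.4686 -0.2216  0.3018] [-3.1416e+00  5.0000e-04 -3.1370e+00] [-0.04706687  0.37712658  0.32464094]
stand 0.59 [180.1, 102.0, 421.9, 314.8] 21370
selector_grip 0.56 [278.2, 133.1, 311.2, 169.5] 812
selector 0.89 [279.3, 132.2, 308.7, 161.8] 841
well_plate 0.81 [440.1, 104.9, 504.9, 197.1] 5288
well_plate 0.3 [181.0, 100.7, 420.6, 315.5] 20912
```

View pics/wrist1.png

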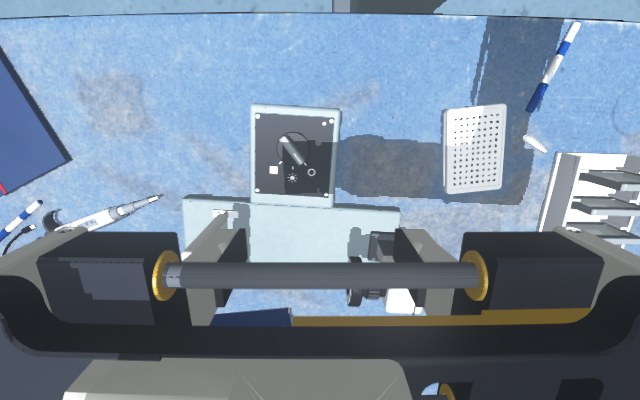

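The wrist picture shows the console at (295,155). The knob bar runs from about (285,138) to (305,165), pointing at the open circle (312,172), so the selector is at off. The solid square is at (273,170). Next I measure it.

```bash
cat > m.py <<'E'
from h import *
np.set_printoptions(precision=4,suppress=True)
def load(n):
    d=np.load('pics/'+n+'.npz'); f={k:d[k] for k in d.files}; f['k1']=float(f['k1']); return f
E
python3 - <<'E'
from m import *
f=load('wrist1'); W=world(f)
def rect(m,name):
    p=W[m]; r=cv2.minAreaRect(p[:,:2].astype(np.float32)*1000); print(name,m.sum(),'z',np.median(p[:,2]),'rect',r, 'mean',p.mean(0))
v,u=np.mgrid[0:400,0:640]
box=(u>240)&(u<350)&(v>95)&(v<210)
z=W[...,2]
print(np.histogram(z[box],bins=np.arange(0,0.08,0.004)))
rect(box&(z>0.030)&(z<0.045)&(W[...,0]<0.53),'console')
rect(box&(z>0.053)&(z<0.07),'bar')
rect((u>435)&(u<510)&(v>100)&(v<200)&(z>0.024)&(z<0.04),'plate')
for c,(uu,vv) in dict(c1=(257,113),c2=(333,123),c3=(257,190),c4=(325,196),sq=(273,170),circ=(312,172),sun=(292,178),bar=(292,150)).items(): print(c,W[vv,uu])
# base edge
bs=(u>185)&(u<400)&(v>195)&(v<235)&(z>0.02)&(z<0.034)
rect(bs,'base part')
im=f['color'][95:215,235:350]; cv2.imwrite('pics/knob1.png',cv2.resize(im[:,:,::-1],None,fx=5,fy=5,interpolation=2))
E
```

```text
(array([2888,    8,   20,   20,   23,   21,  267,  333, 2481, 5265,  536,
         17,   14,   11,   29,  248,    3,    0,    0]), array([0.   , 0.004, 0.008, 0.012, 0.016, 0.02 , 0.024, 0.028, 0.032,
       0.036, 0.04 , 0.044, 0.048, 0.052, 0.056, 0.06 , 0.064, 0.068,
       0.072, 0.076]))
console 8151 z 0.036560587056771066 rect ((460.37506103515625, -261.68505859375), (129.93800354003906, 145.681396484375), 86.39947509765625) mean [ 0.4562 -0.2612  0.0367]
bar 288 z 0.06174161220959637 rect ((447.173583984375, -260.86651611328125), (45.7293701171875, 11.09531021118164), 37.31961441040039) mean [ 0.4464 -0.2606  0.0613]
plate 5001 z 0.029956567901378572 rect ((449.6226501464844, 9.075363159179688), (128.75477600097656, 87.83720397949219), 7.616121292114258) mean [0.447  0.0077 0.0298]
c1 [ 0.3984 -0.3099  0.0373]
c2 [ 0.4118 -0.2032  0.0369]
c3 [ 0.5104 -0.316   0.0378]
c4 [ 0.52   -0.2135  0.0358]
sq [ 0.4796 -0.2906  0.0381]
circ [ 0.4827 -0.2331  0.0367]
sun [ 0.4918 -0.2629  0.0373]
bar [ 0.4467 -0.2596  0.062 ]
base part 5932 z 0.02810474667930521 rect ((554.0769653320312, -266.21197509765625), (66.50560760498047, 345.9517517089844), 0.27788597345352173) mean [ 0.5593 -0.2699  0.0281]
```

View pics/knob1.png

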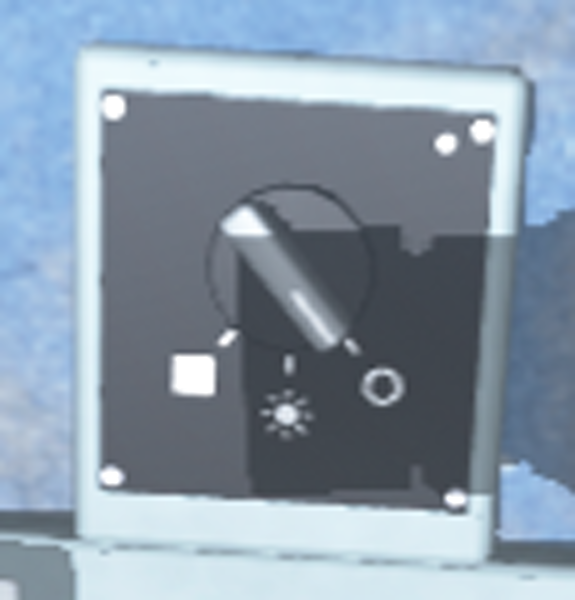

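Emit:
apply_moves([
  [0,0.0104,-0.0197,0,0],
  [0,0.0104,-0.0197,0,0],
  [0,0,0,0.03,-0.108],
  [0,0,0,0.03,-0.108],
  [0,0,0,0.03,-0.108],
  [0,0,0,0.03,-0.108],
  [0,0,0,0.03,-0.108],
  [0,0,0,0.03,-0.106],
  [0,0,0,0.02,0],
  [0,0,0,0,0],
  [0,0,0,0,0],
])

```text
t: 3.63
eef_pos: [0.4463, -0.2636, 0.1011]
ee_rot: [3.14, -0.002, -2.497]
force: [0.9, 0.2, 0.5]
width: 0.0436
```

```bash
python3 - <<'E'
from m import *
s=arm.get_state();print(s['t'],s['q'].round(3),s['eef_pos'].round(4),s['ee_rot'].round(4),s['force'],s['width'])
f=eyes.grab_frame('wrist'); save(f,'wrist2'); np.savez('pics/wrist2.npz',**f)
W=world(f);z=W[...,2]
m=(z>0.053)&(z<0.07)&(np.hypot(W[...,0]-.447,W[...,1]+.261)<0.035)
print(m.sum(),cv2.minAreaRect(W[m][:,:2].astype(np.float32)*1000))
E
```

```text
3.6333 [-0.154  0.225 -0.496  0.    -0.852 -0.772] [ 0.4463 -0.2636  0.1011] [ 3.14   -0.0019 -2.4969] [0.9025 0.1869 0.5466] 0.04355854010736688
909 ((447.4716491699219, -260.6654968261719), (46.03192138671875, 10.837923049926758), 37.340702056884766)
```

View pics/wrist2.png

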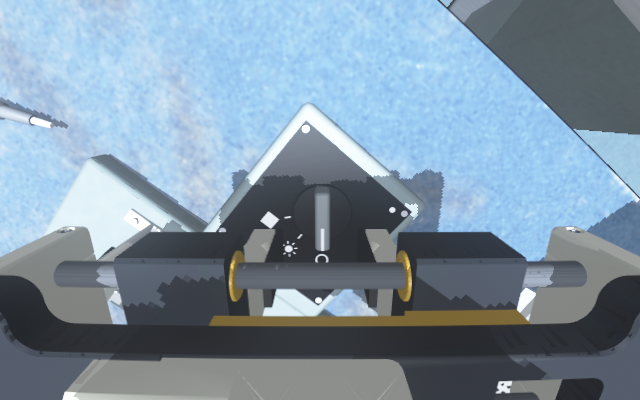

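Emit:
apply_moves([
  [0,-0.0025,0.0016,0.025,0],
  [0,0,0,0.02,0],
  [0,0,0,0.01,0],
  [0,0,0,0,0],
  [-1,0,0,0,0],
  [-1,0,0,0,0],
  [-1,0,0,0,0],
  [-1,0,0,0,0],
  [-1,0,0,0,0],
  [-1,0,0,0,0],
], newtons=25)

```text
t: 4.52
eef_pos: [0.4484, -0.26, 0.047]
ee_rot: [-3.141, 0.001, -2.495]
force: [-0.1, 2.0, 5.8]
width: 0.0107
```

Emit:
apply_moves([
  [-1,0,0,0,0.11],
  [-1,0,0,0,0.11],
  [-1,0,0,0,0.11],
  [-1,0,0,0,0.11],
  [-1,0,0,0,0.11],
  [-1,0,0,0,0.11],
  [-1,0,0,0,0.11],
  [-1,0,0,0,0.11],
  [-1,0,0,0,0.11],
  [-1,0,0,0,0.11],
  [-1,0,0,0,0.11],
  [-1,0,0,0,0.11],
])

```text
t: 5.52
eef_pos: [0.4484, -0.261, 0.0471]
ee_rot: [-3.141, 0.001, 2.463]
force: [-0.4, -7.6, 1.3]
width: 0.0108
```

Emit:
apply_moves([
  [-1,0,0,0,0.1],
  [-1,0,0,0,0],
  [-1,0,0,0,0],
])

```text
t: 5.77
eef_pos: [0.4484, -0.2611, 0.0471]
ee_rot: [-3.141, 0.001, 2.368]
force: [-1.7, -6.7, 1.1]
width: 0.0106
```

```bash
python3 - <<'E'
from m import *
s=arm.get_state();print(s['t'],s['q'].round(3),s['eef_pos'].round(4),s['ee_rot'].round(4),s['force'],s['moment'],s['width'])
E
```

```text
5.7667 [-0.148  0.297 -0.555  0.002 -0.718 -2.198] [ 0.4484 -0.2611  0.0471] [-3.1408  0.0013  2.3682] [-1.7134 -6.7264  1.0812] [-2.8755  0.3679 -0.0495] 0.010604294625390233
```

Emit:
apply_moves([
  [0,0,0,0,0],
  [0,0,0,0,0],
  [0,0,0,0,0],
  [0,0,0,0,0],
  [0,0,0,-0.03,0],
  [0,0,0,-0.04,0],
  [0,0,0,-0.04,-0.12],
  [0,0,0,-0.04,-0.12],
  [0,0,0,-0.04,-0.12],
  [0,0,0,0,-0.12],
  [0,0,0,0,-0.12],
  [0,0,0,0,0],
])

```text
t: 6.77
eef_pos: [0.4484, -0.2598, 0.2374]
ee_rot: [3.141, 0.002, 2.974]
force: [-0.2, 1.0, -0.6]
width: 0.0438
```

```bash
python3 - <<'E'
from m import *
s=arm.get_state();print(s['t'],s['q'].round(3),s['eef_pos'].round(4),s['ee_rot'].round(4),s['force'],s['moment'],s['width'])
f=eyes.grab_frame('wrist'); save(f,'wrist3'); np.savez('pics/wrist3.npz',**f)
W=world(f);z=W[...,2]
m=(z>0.053)&(z<0.07)&(np.hypot(W[...,0]-.447,W[...,1]+.261)<0.035)
print(m.sum(),cv2.minAreaRect(W[m][:,:2].astype(np.float32)*1000))
E
```

```text
6.7667 [-0.146  0.091 -0.314 -0.    -1.165 -1.592] [ 0.4484 -0.2598  0.2374] [3.1413 0.0017 2.9741] [-0.1544  0.966  -0.5866] [-0.0697  0.0226  0.0154] 0.04375855207067531
377 ((447.32232666015625, -260.75018310546875), (11.141744613647461, 46.15985870361328), 45.74195861816406)
```

View pics/wrist3.png

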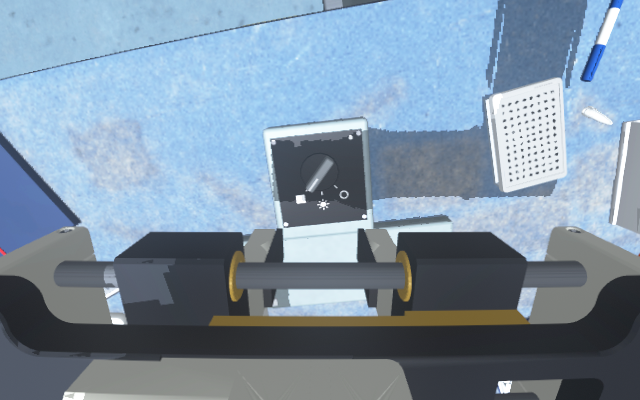

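```bash
python3 - <<'E'
from m import *
th=-0.060
R=np.array([[np.cos(th),-np.sin(th)],[np.sin(th),np.cos(th)]])
F=np.array([0.4473,-0.2608])+0.15*R[:,0]; print('F',F)
for n in ['scene0','side0']:
    f=load(n);W=world(f)
    L=(W[...,:2]-F)@R; z=W[...,2]
    m=(abs(L[...,0])<0.09)&(L[...,1]>-0.14)&(L[...,1]<-0.06)&(z>0.08)&(z<0.25)
    p=L[m]; print(n,'panel',m.sum(),np.percentile(p,[1,3,50,97,99],axis=0).tolist(),z[m].max())
    m=(abs(L[...,0])<0.09)&(L[...,1]>0.05)&(L[...,1]<0.2)&(z>0.06)&(z<0.25)
    p=L[m]; print(n,'cam',m.sum(),np.percentile(p,[1,3,50,97,99],axis=0).tolist(),z[m].max())
    m=(abs(L[...,0])<0.12)&(abs(L[...,1])<0.25)&(z>0.02)&(z<0.036)
    p=L[m]; print(n,'base',m.sum(),cv2.minAreaRect(p.astype(np.float32)*1000), np.percentile(p,[1,3,50,97,99],axis=0).tolist())
# rack, cassettes in both
for n in ['scene0','side0']:
    f=load(n);W=world(f);z=W[...,2]
    m=(W[...,0]>.42)&(W[...,0]<.65)&(W[...,1]>.11)&(W[...,1]<.30)&(z>0.005)
    print(n,np.histogram(z[m],np.arange(0,.13,.01))[0])
    t=m&(z>0.088)
    p=W[t];print(p.mean(0),cv2.minAreaRect(p[:,:2].astype(np.float32)*1000))
f=load('side0')
E
```

```text
F [ 0.597  -0.2698]
scene0 panel 275 [[-0.055398963361301505, -0.1117666947262538], [-0.05154004549059733, -0.10579136253820615], [0.013023190074672732, -0.09794885482847523], [0.057588896749433245, -0.08789985360780753], [0.0581488206531786, -0.0870410931800593]] 0.20320272411440432
scene0 cam 487 [[-0.025464316060749337, 0.081325732005537], [-0.02301675947168894, 0.0819625032549481], [0.008596897164699345, 0.13206822645139596], [0.03428247787395633, 0.171917807403903], [0.0370092403538102, 0.18228462514342278]] 0.170946078650684
scene0 base 2709 ((-31.32457733154297, 0.6787261962890625), (497.0585021972656, 176.90333557128906), 89.89372253417969) [[-0.11575739177730444, -0.17561229275951729], [-0.10168599139054517, -0.1698131491072943], [-0.00023880904171907474, -0.015807721113390735], [0.05282443629943448, 0.15307289125247922], [0.054789490538246756, 0.1758940708069536]]
side0 panel 635 [[-0.06098054288012184, -0.09751298832215788], [-0.058135518315422526, -0.0955418501065527], [-0.002883719906447722, -0.0860502269230253], [0.05199788530095414, -0.07685165839687554], [0.0546749616
[... 308 characters left out ...]
side0 base 818 ((-30.12432098388672, 2.5111236572265625), (172.3241424560547, 497.2763671875), 0.8292629718780518) [[-0.11298843383951732, -0.16863468569114876], [-0.1012746762630453, -0.15745320758006703], [-0.02075275122692091, 0.0198225856238865], [0.04551022664846785, 0.17829040130657697], [0.05045403824218624, 0.23850178764682328]]
scene0 [376 258 110 112 155  95  56 109  82  20  38  33]
[0.4887 0.2108 0.1051] ((526.8269653320312, 211.94227600097656), (102.36432647705078, 92.95962524414062), 89.64859008789062)
side0 [161 261 177 178 239 124 103 123 118  26  44  43]
[0.4819 0.2261 0.1039] ((483.3756103515625, 220.59686279296875), (99.1433334350586, 12.646759033203125), 87.82447052001953)
```

Emit:
apply_moves([
  [0,0,0,-0.02,-0.124],
  [0,0,0,-0.02,-0.124],
  [0,0,0,-0.02,-0.124],
  [0,0,0,0,-0.124],
  [0,0,0,0,-0.124],
  [0,0,0,0,-0.124],
  [0,0,0,0,-0.124],
  [0,0,0,0,-0.124],
  [0,0,0,0,-0.124],
  [0,0,0,0,-0.124],
  [0,0,0,0,-0.124],
  [0,0,0,0,-0.124],
])

```text
t: 7.82
eef_pos: [0.4479, -0.2598, 0.2957]
ee_rot: [3.14, -0.0, -1.826]
force: [-0.2, 0.6, -0.3]
width: 0.0437
```

Emit:
apply_moves([
  [-0.3,0,0,0,-0.124],
  [-0.3,0,0,0,-0.124],
  [-0.3,-0.038,-0.004,0,0],
  [-0.3,-0.038,-0.004,0,0],
  [-0.3,-0.038,-0.004,0,0],
  [-0.3,-0.038,-0.004,0,0],
  [-0.3,-0.038,-0.004,0,0],
  [-0.3,-0.038,-0.004,0,0],
  [-0.3,-0.038,-0.004,0,0],
  [-0.3,-0.038,-0.004,0,0],
  [-0.3,-0.038,-0.004,0,0],
  [-0.3,-0.038,-0.004,0,0],
])

```text
t: 8.82
eef_pos: [0.4907, 0.1216, 0.2961]
ee_rot: [3.141, -0.0, -1.583]
force: [1.0, 0.3, 0.5]
width: 0.0306
```

Emit:
apply_moves([
  [-0.3,-0.038,-0.004,0,0],
  [-0.3,-0.038,-0.004,0,0],
  [-0.3,-0.038,-0.004,0,0],
  [-0.3,-0.038,-0.004,0,0],
  [-0.3,0,0,0,0],
  [-0.3,0,0,0,0],
])

```text
t: 9.32
eef_pos: [0.508, 0.2733, 0.2947]
ee_rot: [3.139, -0.002, -1.58]
force: [-0.1, -0.3, 0.6]
width: 0.0304
```

```bash
python3 - <<'E'
from m import *
s=arm.get_state();print(s['t'],s['q'].round(3),s['eef_pos'].round(4),s['ee_rot'].round(4),s['force'],s['width'])
f=eyes.grab_frame('wrist'); save(f,'wrist4'); np.savez('pics/wrist4.npz',**f)
W=world(f);z=W[...,2]
m=(W[...,0]>.40)&(W[...,0]<.65)&(W[...,1]>.10)&(W[...,1]<.32)&(z>0.005)
print(np.histogram(z[m],np.arange(0,.13,.01))[0])
t=m&(z>0.098)&(z<.12)
p=W[t];print(p.mean(0),np.percentile(p,[1,50,99],axis=0),cv2.minAreaRect(p[:,:2].astype(np.float32)*1000))
t=m&(z>0.07)&(z<.09)&(W[...,0]>.505)
p=W[t];print(p.mean(0),np.percentile(p,[1,50,99],axis=0),cv2.minAreaRect(p[:,:2].astype(np.float32)*1000))
E
```

```text
9.3167 [ 0.832  0.163 -0.099 -0.    -1.313 -0.842] [0.508  0.2733 0.2947] [ 3.1392 -0.0023 -1.5804] [-0.136  -0.2638  0.6232] 0.030448086317970788
[2139 2737  392  250 1160  118   77  739  683    8  424  377]
[0.4856 0.2145 0.1097] [[0.4796 0.1683 0.1004]
 [0.4858 0.2128 0.1099]
 [0.4905 0.2652 0.1118]] ((485.330810546875, 216.91908264160156), (99.64432525634766, 10.375863075256348), 88.9776382446289)
[0.5526 0.2132 0.0796] [[0.5248 0.1667 0.0718]
 [0.5688 0.2118 0.0799]
 [0.5802 0.2636 0.0819]] ((552.8750610351562, 215.41976928710938), (99.18126678466797, 55.02867126464844), 88.75442504882812)
```

View pics/wrist4.png

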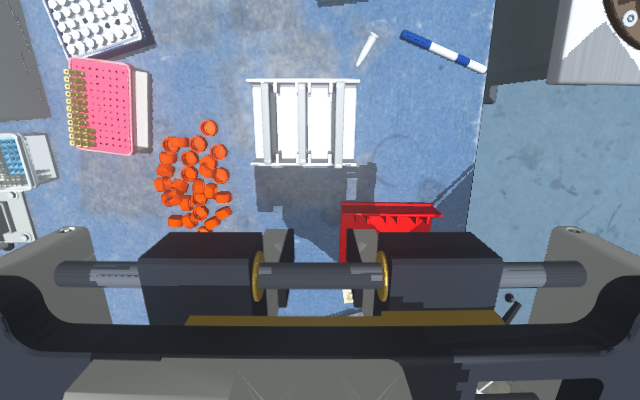

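Emit:
apply_moves([
  [-0.3,0.0284,0.0108,0,0.008],
  [-0.3,0.0284,0.0108,0,0],
  [-0.3,0,0,0.03,0],
  [-0.3,0,0,0.03,0],
  [-0.3,0,0,0.03,0],
  [-0.3,0,0,0.03,0],
  [-0.3,0,0,0.025,0],
  [-0.3,0,0,0.01,0],
  [-0.3,0,0,0,0],
  [-0.3,0,0,0,0],
])

```text
t: 10.2
eef_pos: [0.4866, 0.2145, 0.1423]
ee_rot: [-3.141, -0.0, -1.588]
force: [0.5, 0.1, 1.0]
width: 0.0304
```

```bash
python3 - <<'E'
from m import *
s=arm.get_state();print(s['t'],s['q'].round(3),s['eef_pos'].round(4),s['ee_rot'].round(4),s['force'],s['width'])
f=eyes.grab_frame('wrist'); save(f,'wrist5'); np.savez('pics/wrist5.npz',**f)
W=world(f);z=W[...,2]
m=(W[...,0]>.40)&(W[...,0]<.65)&(W[...,1]>.10)&(W[...,1]<.32)&(z>0.005)
t=m&(z>0.098)&(z<.115)
p=W[t];print(len(p),p.mean(0),np.percentile(p,[1,50,99],axis=0),cv2.minAreaRect(p[:,:2].astype(np.float32)*1000))
E
```

```text
10.2 [ 0.785  0.197 -0.42   0.001 -0.953 -0.802] [0.4866 0.2145 0.1423] [-3.1413 -0.0005 -1.5882] [0.5339 0.1114 1.029 ] 0.030445029840849784
1621 [0.485  0.2036 0.1098] [[0.4798 0.1667 0.1038]
 [0.485  0.2026 0.11  ]
 [0.4904 0.2454 0.1115]] ((484.83062744140625, 206.54959106445312), (80.02706909179688, 10.11681079864502), 88.81967163085938)
```

View pics/wrist5.png

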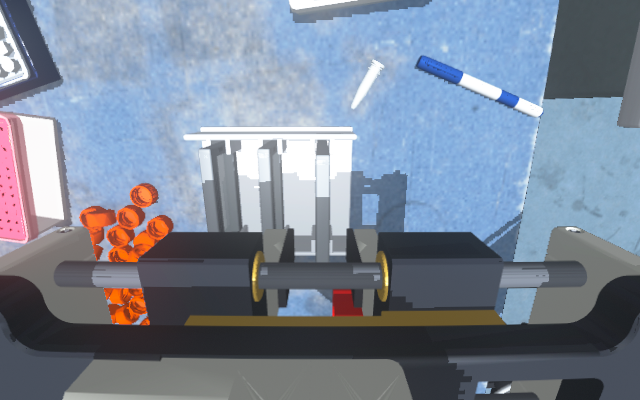

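Emit:
apply_moves([
  [-0.3,-0.0024,0.0013,0.025,0],
  [-0.3,0,0,0.02,0],
  [-0.3,0,0,0.01,0],
  [-0.3,0,0,0,0],
  [-0.3,0,0,0,0],
  [-1,0,0,0,0],
  [-1,0,0,0,0],
  [-1,0,0,0,0],
  [-1,0,0,0,0],
  [-1,0,0,0,0],
], newtons=30)

```text
t: 11.08
eef_pos: [0.4853, 0.2177, 0.0873]
ee_rot: [-3.141, 0.001, -1.587]
force: [-0.2, -0.0, 5.6]
width: 0.0099
```

Emit:
apply_moves([
  [-1,0,0,-0.01,0],
  [-1,0,0,-0.018,0],
  [-1,0,0,-0.02,0],
  [-1,0,0,-0.02,0],
  [-1,0,0,-0.02,0],
  [-1,0,0,-0.02,0],
  [-1,0,0,-0.02,0],
  [-1,0,0,-0.02,0],
  [-1,0,0,-0.02,0],
  [-1,0,0,-0.02,0],
  [-1,0,0,-0.02,0],
  [-1,0,0,-0.01,0],
])

```text
t: 12.08
eef_pos: [0.4854, 0.2175, 0.3077]
ee_rot: [-3.139, 0.002, -1.587]
force: [-0.1, 0.4, 0.1]
width: 0.0096
```

```bash
python3 - <<'E'
from m import *
s=arm.get_state();print(s['t'],s['q'].round(3),s['eef_pos'].round(4),s['ee_rot'].round(4),s['force'],s['width'])
for n in ['wrist','side','scene']:
    f=eyes.grab_frame(n); save(f,n+'6'); np.savez('pics/%s6.npz'%n,**f)
a=cv2.imread('pics/wrist6.png');b=cv2.imread('pics/side6.png')[100:300,270:430]
cv2.imwrite('pics/j6.png',np.hstack([cv2.resize(a,(480,300)),cv2.resize(b,(240,300))]))
E
```

```text
12.0833 [ 0.791  0.075 -0.171  0.001 -1.321 -0.807] [0.4854 0.2175 0.3077] [-3.1389  0.0018 -1.5866] [-0.0636  0.4427  0.068 ] 0.00959722100941895
```

View pics/j6.png

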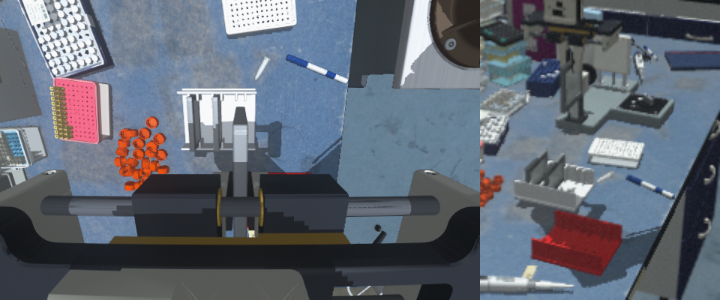

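Emit:
apply_moves([
  [-1,0,0,0,0.06],
  [-1,0,0,0,0.12],
  [-1,0,0,0,0.12],
  [-1,0,0,0,0.12],
  [-1,0,0,0,0.12],
  [-1,0,0,0,0.12],
  [-1,0,0,0,0.12],
  [-1,0,0,0,0.12],
  [-1,0,0,0,0.12],
  [-1,0,0,0,0.12],
  [-1,0,0,0,0.12],
  [-1,0,0,0,0.12],
])

```text
t: 13.23
eef_pos: [0.4842, 0.217, 0.3026]
ee_rot: [-3.14, -0.003, -2.973]
force: [0.1, 0.2, -0.7]
width: 0.0097
```

Emit:
apply_moves([
  [-1,0,0,0,0.12],
  [-1,0,0,0,0.1],
  [-1,0,0,0,0.015],
  [-1,-0.005,-0.017,0,0],
  [-1,-0.0088,-0.03,0,0],
  [-1,-0.0088,-0.03,0,0],
  [-1,-0.0088,-0.03,0,0],
  [-1,-0.0088,-0.03,0,0],
  [-1,-0.0088,-0.03,0,0],
  [-1,-0.0088,-0.03,0,0],
  [-1,-0.0088,-0.03,0,0],
  [-1,-0.0088,-0.03,0,0],
])

```text
t: 14.23
eef_pos: [0.5443, -0.0452, 0.3034]
ee_rot: [-3.141, -0.002, 3.085]
force: [0.4, -0.2, -1.4]
width: 0.0097
```

Emit:
apply_moves([
  [-1,-0.0088,-0.03,0,0],
  [-1,-0.0088,-0.03,0,0],
  [-1,-0.0088,-0.03,0,0],
  [-1,-0.0088,-0.03,0,0],
  [-1,-0.0088,-0.03,0,0],
  [-1,-0.0088,-0.03,0,0],
  [-1,-0.0088,-0.03,0,0],
  [-1,-0.004,-0.012,0,0],
  [-1,0,0,0,0],
  [-1,0,0,0,0],
])

```text
t: 15.07
eef_pos: [0.5963, -0.2695, 0.3028]
ee_rot: [3.141, -0.003, 3.082]
force: [0.4, 0.6, -0.5]
width: 0.0094
```

```bash
python3 - <<'E'
from m import *
s=arm.get_state();print(s['t'],s['q'].round(3),s['eef_pos'].round(4),s['ee_rot'].round(4),s['force'],s['width'])
for n in ['wrist','side','scene']:
    f=eyes.grab_frame(n); save(f,n+'7'); np.savez('pics/%s7.npz'%n,**f)
a=cv2.imread('pics/wrist7.png');b=cv2.imread('pics/side7.png')[60:260,270:430]
cv2.imwrite('pics/j7.png',np.hstack([cv2.resize(a,(480,300)),cv2.resize(b,(320,400))[:300]]))
E
```

```text
15.0667 [-0.127  0.291  0.087 -0.001 -1.369 -1.503] [ 0.5963 -0.2695  0.3028] [ 3.1409 -0.0026  3.0815] [ 0.4178  0.5764 -0.4658] 0.009389250800937882
```

View pics/j7.png

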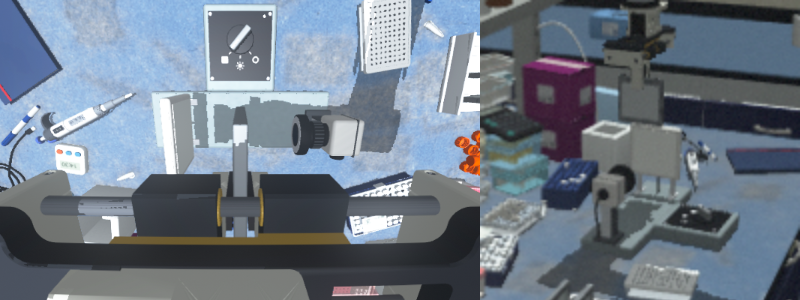

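```bash
python3 - <<'E'
from m import *
th=-0.060
R=np.array([[np.cos(th),-np.sin(th)],[np.sin(th),np.cos(th)]])
F=np.array([0.597,-0.2698])
for n in ['wrist7','side7','scene7']:
    f=load(n);W=world(f); L=(W[...,:2]-F)@R; z=W[...,2]
    for nm,m in dict(panel=(abs(L[...,0])<.09)&(L[...,1]>-.14)&(L[...,1]<-.05)&(z>.09)&(z<.25),
       cam=(abs(L[...,0])<.09)&(L[...,1]>.05)&(L[...,1]<.2)&(z>.06)&(z<.25),
       cass=(abs(L[...,0])<.065)&(abs(L[...,1])<.02)&(z>.18)&(z<.295)).items():
        if m.sum()<30: print(n,nm,m.sum());continue
        p=np.c_[L[m],z[m]]; print(n,nm,m.sum(),np.percentile(p,[1,4,50,96,99],axis=0).T.tolist())
        if nm=='cass':
            c=p-np.median(p,0); A=np.c_[c[:,0],c[:,2],np.ones(len(c))]
            k=np.ones(len(c),bool)
            for _ in range(5):
                s=np.linalg.lstsq(A[k],c[k,1],rcond=None)[0]; k=abs(A@s-c[:,1])<.004
            print('  plane slopes dy/dx,dy/dz',s,k.sum(), 'y at ctr',s[2]+np.median(p[:,1]))
a=cv2.imread('pics/side7.png')[95:145,310:350]; b=cv2.imread('pics/wrist7.png')[130:330,250:390]
cv2.imwrite('pics/j7b.png',np.hstack([cv2.resize(a,(400,500),interpolation=2),cv2.resize(b,(350,500))]))
E
```

```text
wrist7 panel 3855 [[-0.059064020493686635, -0.056605815509803294, -0.011236683062768439, 0.043102654226161295, 0.052116990993335936], [-0.09685967797453375, -0.09560161533921496, -0.08432837489642671, -0.08305026562848489, -0.08291871696241511], [0.0924756760459722, 0.09983030217681606, 0.17791256497731683, 0.19471115313001533, 0.19520226836078]]
wrist7 cam 4753 [[-0.028351590162229, -0.027144337443539696, -0.004643246804560015, 0.024217292358694187, 0.03446362169128046], [0.08405589062012742, 0.08462408257029547, 0.1316141690042558, 0.17030472135093083, 0.17369712426136513], [0.11220809833495483, 0.12263923557318747, 0.15939752056403234, 0.16447520958747702, 0.16598249922554303]]
wrist7 cass 197 [[-0.052503023953171295, -0.05244697653024785, -0.052211955237058516, -0.05154145481585799, -0.05076897024183926], [-0.004539863943485996, -0.004062216621838782, 0.0005823906211069777, 0.004780758936438334, 0.005295560979295199], [0.22916125247991131, 0.23038841220265324, 0.2697255778404034, 0.2943653587768215, 0.29480139006758593]]
  plane slopes dy/dx,dy/dz [ 4.931  -0.0237  0.0003] 170 y 
[... 1574 characters left out ...]
4792834172, 0.030445845844337138, 0.036980118738832175], [0.0815880228345687, 0.08237554789159152, 0.13173375959786926, 0.17183271046921675, 0.18238593461250888], [0.10094141581881319, 0.1191658070320322, 0.15758993544217625, 0.1672283117308551, 0.16930463850016061]]
scene7 cass 68 [[-0.010722784757321014, -0.005944833705477202, 0.03226374973413047, 0.04831846428803184, 0.048987418194242266], [-0.006935531091223235, -0.006832959826058282, -0.005195010710775087, 0.0018605436457403797, 0.0025141519797088198], [0.22578568908385688, 0.23429655279892814, 0.259830485042718, 0.2911734681969294, 0.29319851844470884]]
  plane slopes dy/dx,dy/dz [0.0216 0.0115 0.0002] 59 y at ctr -0.004982593926975588
```

View pics/j7b.png

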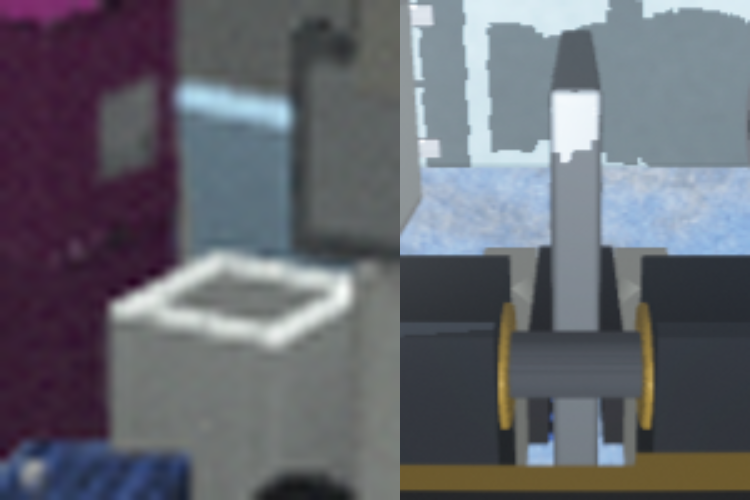

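Emit:
apply_moves([
  [-1,-0.002,0,0.01,0],
  [-1,0,0,0.02,0],
  [-1,0,0,0.02,0],
  [-1,0,0,0.02,0],
  [-1,0,0,0.02,0],
  [-1,0,0,0.02,0],
  [-1,0,0,0.016,0],
  [-1,0,0,0.01,0],
  [-1,0,0,0.005,0],
  [-1,0,0,0,0],
  [-1,0,0,0,0],
  [-1,0,0,0,0],
])

```text
t: 16.22
eef_pos: [0.5996, -0.2693, 0.1648]
ee_rot: [-3.141, 0.002, 3.082]
force: [-0.8, 0.4, -1.6]
width: 0.0094
```

```bash
python3 - <<'E'
from m import *
s=arm.get_state();print(s['t'],s['q'].round(3),s['eef_pos'].round(4),s['ee_rot'].round(4),s['force'],s['width'],s['qd'].round(4))
th=-0.060
R=np.array([[np.cos(th),-np.sin(th)],[np.sin(th),np.cos(th)]])
F=np.array([0.597,-0.2698])
for n in ['wrist','side','scene']:
    f=eyes.grab_frame(n); save(f,n+'8'); np.savez('pics/%s8.npz'%n,**f)
    W=world(f); L=(W[...,:2]-F)@R; z=W[...,2]
    m=(abs(L[...,0])<.065)&(abs(L[...,1])<.03)&(z>.06)&(z<.155)
    p=np.c_[L[m],z[m]]; print(n,m.sum(),np.percentile(p,[1,4,50,96,99],axis=0).T.round(4).tolist())
    if n=='wrist':
        k=(z>0.053)&(z<0.07)&(np.hypot(W[...,0]-.447,W[...,1]+.261)<0.035)
        print('knob',cv2.minAreaRect(W[k][:,:2].astype(np.float32)*1000))
a=cv2.imread('pics/wrist8.png');b=cv2.imread('pics/side8.png')[60:260,270:430]
cv2.imwrite('pics/j8.png',np.hstack([cv2.resize(a,(480,300)),cv2.resize(b,(320,400))[:300]]))
E
```

```text
16.2167 [-0.126  0.371 -0.115  0.    -1.083 -1.505] [ 0.5996 -0.2693  0.1648] [-3.1411  0.0019  3.0819] [-0.788   0.3581 -1.5541] 0.00939112026864613 [-0.0025 -0.0027  0.0016 -0.0023  0.0001 -0.0014]
wrist 186 [[-0.0491, -0.0491, -0.0489, -0.0481, -0.0475], [-0.0042, -0.0038, 0.0009, 0.0051, 0.0056], [0.091, 0.0924, 0.13, 0.1535, 0.1547]]
knob ((449.7768859863281, -262.4504089355469), (11.419883728027344, 40.61192321777344), 45.2667350769043)
side 233 [[-0.0498, -0.0482, -0.014, 0.0412, 0.0476], [-0.007, -0.0048, 0.0031, 0.0099, 0.012], [0.0908, 0.0936, 0.1315, 0.1535, 0.1543]]
scene 54 [[-0.0052, -0.0012, 0.035, 0.0518, 0.0521], [-0.0085, -0.0084, -0.0066, 0.0004, 0.0024], [0.0888, 0.0901, 0.1135, 0.1478, 0.1504]]
```

View pics/j8.png

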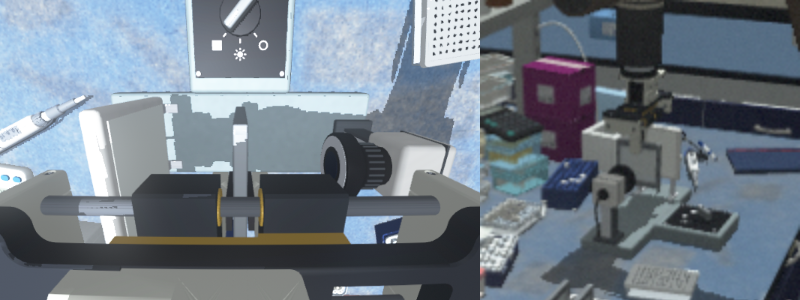

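Emit:
apply_moves([
  [-1,0,0,0.002,0],
  [-1,0,0,0,0],
  [-1,0,0,0,0],
  [-1,0,0,0,0],
  [-1,0,0,0,0],
  [-1,0,0,0,0],
])

```text
t: 16.87
eef_pos: [0.5988, -0.2693, 0.1616]
ee_rot: [-3.142, -0.0, 3.081]
force: [-0.4, -0.8, -0.4]
width: 0.0099
```

```bash
python3 - <<'E'
from m import *
s=arm.get_state();print(s['t'],s['eef_pos'].round(4),s['ee_rot'].round(4),s['force'],s['width'])
f=eyes.grab_frame('side');save(f,'side9')
a=load('side0'); W0=world(a); W=world(f)
for nm,m0 in dict(short=lambda W:(W[...,0]>.505)&(W[...,0]<.6)&(W[...,1]>.14)&(W[...,1]<.29)&(W[...,2]>.06)&(W[...,2]<.09),plate=lambda W:(W[...,0]>.36)&(W[...,0]<.54)&(W[...,1]>-.06)&(W[...,1]<.08)&(W[...,2]>.022)&(W[...,2]<.04)).items():
    for w in (W0,W): print(nm,m0(w).sum(),w[m0(w)].mean(0))
print(job.job_done())
E
```

```text
16.8667 [ 0.5988 -0.2693  0.1616] [-3.1416 -0.      3.0814] [-0.37   -0.83   -0.4373] 0.009926889942001733
short 235 [0.5502 0.2219 0.0745]
short 228 [0.5498 0.222  0.0752]
plate 446 [0.4468 0.0157 0.0311]
plate 447 [0.4467 0.0154 0.0311]
the job is handed in; nothing more can be done
None
```

I turned the selector from off to the backlight mark and let go of it. I then lifted the tall cassette out of the rack, and the gripper is now holding it still at the inspection point. The job went in at about 17 s of the 56 s allowed; it returns no verdict, so what follows is my own checks.

- **Selector:** the bar measured 1.42 rad from where it started, which puts it at about +0.72 rad (0.58 needed). The last wrist picture still showed it there.
- **Cassette position:** I estimate its centre is within about 2 mm of focus across, along the lens axis and in height. That comes from the wrist depth, a final 2 mm lowering and the measured tool height. The side and scene depths differ by up to about 6 mm along the lens axis, which is within the limits.
- **Cassette attitude:** the tool is vertical to within 0.002 rad. Its turn matches the stand's measured direction to within about 0.01 rad.
- **Stand clearance:** no contact showed in the pictures or in the force reading, which was about 1 N of noise.
- **Short cassettes and well plate:** they moved less than 1 mm between the first and last side pictures.

No check failed.

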